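# Find the spare sheller roller in the lidded tins

### The job

The two lidded steel tins look alike, but one of them holds the spare roller for the peanut sheller (a ribbed steel cylinder standing on end) and the other only a flat steel ring. Lift a lid off to check, lay every lid you take off flat on the table (or back on its tin), then take the roller out of its tin and stand it upright in the shallow wooden tray.

Things in the scene. Friction and masses are not known exactly. Their poses are not given: they have to be found in the camera images.
- lid_a_knob (a point): Knob of the lift-off lid of the tin on the robot's left (+y). Wooden cylinder 24 mm across, 40 mm tall, z up; this point is 25 mm above the lid's top, 15 mm below the knob's top. Lid: steel disc 142 mm across, 5 mm thick, 0.16 kg, with a 124 mm plug reaching 6 mm below the disc into the tin: lift straight up. Lid flat on the table: this point is 36 mm up.
- lid_b_knob (a point): Knob of an identical lid, on the middle tin (smaller y). Both lids start on their tins, this point 100 mm above the table. Each tin stands on the table, loose (0.8 kg), centred under its lid: round, steel, 140 mm across, 70 mm high, 132 mm inside, inner floor 5 mm above the table.
- roller_mid (a point): Middle (half-way up) of the spare roller: ribbed steel cylinder 32 mm across, 50 mm tall, plus a 10 mm wide stub 6 mm high on top; z along its axis, up; about 0.25 kg. It stands near the middle of one of the two closed tins, this point 30 mm above the table (31 mm when standing in the tray). The other tin holds a flat ring 52 mm across, 12 mm thick.
- tray: Shallow open square wooden tray fixed on the table at the robot's right, 160 x 160 mm outside, walls 6 mm thick and 22 mm high, inner floor 6 mm above the table; origin at the centre of its underside, x and y along its sides.

How it is judged:
By the outcome, as a careful person would: the job done as asked, in the order asked, and still so for the second after the job is handed in, with the robot touching nothing.
It also fails if it takes over 66 s, if anything falls off the work surface, if the arm or the gripper's body presses on something with over 40 N, if the wrist force passes 120 N, or if a joint passes its speed limit or range.

### The arm

A 6-joint arm with a two-finger parallel gripper is mounted at the origin on the work surface. World frame = base frame: x ahead of the robot, y to its left, z up, the work surface at z = 0. Lengths are in m, angles in rad, forces in N, time in s.
With the tool pointing down it reaches from about 0.225 to 0.875 m from the base axis. Payload 3.4 kg.
Tool frame: the origin (TCP) lies midway between the tips of the shut fingers; the grasp point (between the pads) lies 19 mm behind it (manip.pinch_z is the z of the grasp point in the tool frame, in m); z points along the fingers, x is the direction in which the jaws open and shut, and the axes are right-handed (so a half turn about z gives the same grasp; the last joint's range is limited). The gripper opens to 85 mm and grips with 20 to 120 N. Pads are 22 mm wide; open, the fingers measure 114 mm over their backs; the gripper's body (76 mm by 85 mm) begins 54 mm behind the grasp point. The pads swing forward as they close: fully open they stand 13 mm farther back than shut.
Start: joints at [1.113, 0.276, 1.505, -0, 1.361, -0.121], TCP at [0.19, 0.543, 0.231] pointing down, gripper open.
Joint ranges: [-2.89, 2.89], [-0.75, 2.08], [0.22, 2.7], [-1.18, 4.32], [0.11, 2.71], [-2.7, 2.7]. Speed limits (rad/s): [2.57, 2.57, 3.14, 3.14, 3.14, 3.14].

### API

Orientations are given as a unit quaternion [w, x, y, z].
In Python, from rig import manip gives the robot as it stands. The module is installed in compiled form; this text tells all that it offers.
- The arm moves only by the tool drive_tool, never from a script. Its argument "steps" is a list of rows, each a list of 5 numbers: the shift along the tool's x, y, z in mm, then the turn about the tool's z in rad, then the gripper command: -1 is shut, 1 is fully open, values between are in proportion. A call has 1 to 5 rows; each row is the pose to reach, as a shift and turn from the pose measured when the call began, along the tool's axes at that moment; what a row does not reach only later rows make up. A row lasts 1/10 s, in which the tool goes at most 50 mm and 8.59 degrees, less where a joint would pass 70% of its speed; a pose out of reach is approached as far as the arm can. A call with a gripper value outside its range is refused whole. The fingers move at their own pace and stop on an object; "squeeze" is the grip in N (left out, the last holds). Time passes only in rows, so rows that repeat a pose let the fingers close. It gives the time, the measured TCP pose, the force and the opening at its end, in the units of the state.
- manip.get_state(): the state, without advancing time (a new reading comes with each control period).
- manip.get_image(name): name is "scene" or "top" or "wrist"; returns the picture (480x640x3 uint8, blue, green, red); there is no depth.
- manip.get_calibration(name): a dict with "camera_matrix" (3x3 intrinsics, pixels), "rvec" (rotation vector, rad) and "tvec" (3), from world to camera coordinates, as OpenCV has them. Camera axes: x right, y down, z forward; pixel columns grow to the right and rows downward; lengths in m; the calibration is good to about 2 mm. A picture is of the moment at which its call begins: read the wrist's pose just before it. get_calibration takes no time and is no camera call; for the wrist camera it gives the pose at the moment of the call.
- manip.sign_off(): hands the job in, once; it reports no verdict.
Trained networks look in the newest picture that a camera, given by its name, has taken for a name from the list of things; names that differ only in an ending like _2 or _b are one class to them, and where a whole thing is asked for, a point or a joint stands for the part that bears it (a point fixed in the world has none). Each returns a list of dicts, best first, with "conf" (0 to 1); they miss things now and then, are a little off and sometimes report something else, mostly with a low value. They report only what shows in the picture. A call takes as long as a camera call.
- manip.masks_of(camera, name): "pixels" (480x640 bool, what is visible of it) and "location" ([column, row] in pixels, amid what is visible of it).
The state is a dict: "clock": time; "qpos": joint angles; "qd": joint speeds; "effort": joint torques, N m; "position": TCP position; "ee_rot": TCP orientation; "contact_force": force on the tool from outside, world axes, zero at the start; "moment": the same for the moment, N m; "width": finger opening in m.
Only numpy, scipy, OpenCV 4.12 (cv2) and the standard library are available. Lean on these libraries where they do the work, as an engineer would, in place of code of your own. Each camera call takes 0.05 s, during which the arm holds its last target.

## Working session

There is one attempt and no reset: what is moved stays moved. The work goes in short steps, Python scripts to look and compute and a tool call to move; the robot and the scene stay as the last step left them, time stands still between calls to the robot, and variables do not carry over. Pictures are saved under pics/ and viewed, and the job is handed in when it is done.

Besides the shell and the picture viewer there is one more tool, called after "Emit:" as name([rows], argument=value, ...), one row to a line, values as JSON. drive_tool: Moves the arm, as the interface text tells. Its arguments: {"type":"object","properties":{"steps":{"type":"array","items":{"type":"array","items":{"type":"number"}}},"squeeze":{"type":"number"}},"required":["steps"]}

```bash
mkdir -p pics; cat > h.py <<'E'
import numpy as np,cv2
from rig import manip
def cal(n):
    c=manip.get_calibration(n);R=cv2.Rodrigues(np.array(c["rvec"],float))[0]
    return np.array(c["camera_matrix"],float),R,np.array(c["tvec"],float).ravel()
def atz(n,px,z,c=None):
    K,R,t=c or cal(n)
    d=R.T@np.linalg.inv(K)@np.array([px[0],px[1],1.]);o=-R.T@t
    return o+d*(z-o[2])/d[2]
def proj(n,P,c=None):
    K,R,t=c or cal(n);p=K@(R@np.array(P,float)+t);return p[:2]/p[2]
def Rq(q):
    w,x,y,z=q;from scipy.spatial.transform import Rotation as S
    return S.from_quat([x,y,z,w]).as_matrix()
def st():
    s=manip.get_state();print("t",round(s["clock"],2),"pos",np.round(s["position"],4),"q",np.round(s["ee_rot"],3),"F",np.round(s["contact_force"],1),"w",round(s["width"],4),"j",np.round(s["qpos"],2));return s
def shift(P,s=None):
    s=s or manip.get_state()
    return np.round(1000*Rq(s["ee_rot"]).T@(np.array(P)-np.array(s["position"])),1)
E
python3 - <<'E'
from h import *
s=st();print(manip.pinch_z);print(np.round(Rq(s["ee_rot"]),3))
for n in ["scene","top"]:
    im=manip.get_image(n);cv2.imwrite(f"pics/{n}0.png",im);c=cal(n)
    for k in ["lid_a_knob","lid_b_knob","tray"]:
        for m in manip.masks_of(n,k)[:3]:
            ys,xs=np.nonzero(m["pixels"]);print(n,k,round(m["conf"],2),np.round(m["location"]),xs.min(),xs.max(),ys.min(),ys.max(),np.round(atz(n,m["location"],.08 if 'k' in k else 0.02),3))
E
```

```text
t 0.0 pos [0.1898 0.5422 0.2304] q [ 0.     0.816  0.579 -0.001] F [0.3 0.5 0.2] w 0.0855 j [ 1.11  0.28  1.51  0.    1.36 -0.12]
-0.0187
[[ 0.33   0.944 -0.001]
 [ 0.944 -0.33  -0.002]
 [-0.002 -0.    -1.   ]]
scene lid_a_knob 0.94 [473. 308.] 429 519 275 339 [0.658 0.192 0.08 ]
scene lid_b_knob 0.76 [342. 271.] 299 385 244 301 [ 0.652 -0.022  0.08 ]
scene tray 0.9 [190. 236.] 130 248 199 275 [ 0.599 -0.347  0.02 ]
top lid_a_knob 0.88 [173. 212.] 135 218 174 256 [0.642 0.196 0.08 ]
top lid_b_knob 0.84 [306. 209.] 263 345 170 252 [ 0.645 -0.028  0.08 ]
```

View pics/top0.png

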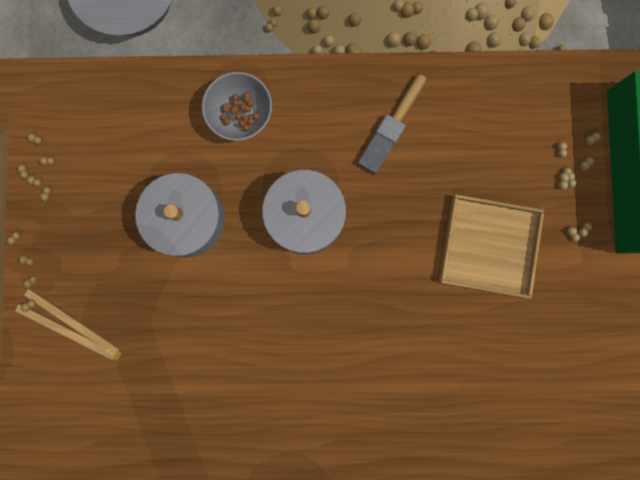

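View pics/scene0.png

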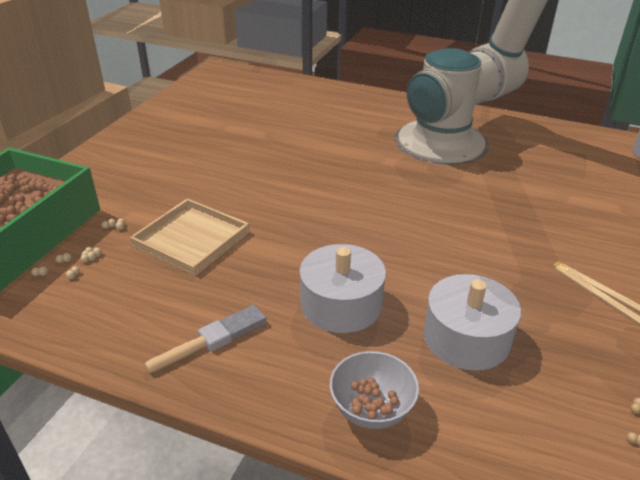

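The pictures show both lids with their knobs (top view: knob tops at about (171,212) and (303,208)), and the tray centred near (492,246). There's free table below the tins in the top view. Next I'll get exact knob positions and the tray pose.

```bash
python3 - <<'E'
from h import *
for n,pts in [("top",[(171,212),(303,208)]),("scene",[(477,294),(343,262)])]:
    im=cv2.imread(f"pics/{n}0.png").astype(int)
    sat=(im[:,:,2]-im[:,:,0])>45
    for p in pts:
        m=np.zeros_like(sat);m[p[1]-20:p[1]+20,p[0]-18:p[0]+18]=1;m&=sat
        ys,xs=np.nonzero(m);print(n,len(xs),xs.min(),xs.max(),ys.min(),ys.max(),xs.mean(),ys.mean(),[np.round(atz(n,(xs.mean(),ys.mean()),z),4) for z in ((.112,) if n=="top" else (.095,.1))])
# disc-centre estimate
for p in [(181,214.5),(304.5,211.5)]: print("disc",np.round(atz("top",p,.072),4))
for p in [(454,197),(543,209),(530,297),(441,283)]: print("tray",np.round(atz("top",p,.022),4))
print("cam",[-cal(n)[1].T@cal(n)[2] for n in("top","scene")])
E
```

```text
top 210 164 181 204 219 172.47142857142856 211.6904761904762 [array([0.6389, 0.1891, 0.112 ])]
top 168 296 310 201 215 302.9940476190476 207.92261904761904 [array([ 0.6426, -0.0247,  0.112 ])]
scene 420 468 494 274 307 477.7761904761905 290.21666666666664 [array([0.6317, 0.1928, 0.095 ]), array([0.6376, 0.193 , 0.1   ])]
scene 400 325 360 242 273 342.7 255.385 [array([ 0.6314, -0.0292,  0.095 ]), array([ 0.6373, -0.0271,  0.1   ])]
disc [0.6392 0.1845 0.072 ]
disc [ 0.6419 -0.026   0.072 ]
tray [ 0.6714 -0.291   0.022 ]
tray [ 0.648  -0.4476  0.022 ]
tray [ 0.4931 -0.4182  0.022 ]
tray [ 0.519  -0.2636  0.022 ]
cam [array([ 0.51090806, -0.05361332,  1.07278058]), array([1.37176097, 0.22355049, 0.72396244])]
```

```bash
python3 - <<'E'
from h import *
print(shift([.639,.189,.19]))
E
```

```text
[-185.4  540.7   41.2]
```

Emit:
drive_tool([
  [-17, 49, 4, 0, 0.4],
  [-34, 98, 8, 0, 0.4],
  [-51, 147, 12, 0, 0.4],
  [-68, 196, 16, 0, 0.4],
  [-85, 245, 20, 0, 0.4],
], squeeze=40)

```text
clock: 0.9
position: [0.3865, 0.3865, 0.212]
ee_rot: [-0.0, 0.816, 0.579, 0.0]
contact_force: [0.8, -0.2, -0.5]
width: 0.0596
```

```bash
python3 - <<'E'
from h import *
st();print(shift([.639,.189,.19]))
E
```

```text
t 0.9 pos [0.3865 0.3865 0.212 ] q [-0.     0.816  0.579  0.   ] F [ 0.8 -0.2 -0.5] w 0.0596 j [ 0.66  0.24  1.6   0.    1.3  -0.58]
[-103.   303.5   22.1]
```

Emit:
drive_tool([
  [-17, 49, 4, 0, 0.4],
  [-34, 98, 8, 0, 0.4],
  [-51, 147, 12, 0, 0.4],
  [-68, 196, 16, 0, 0.4],
  [-82, 240, 20, 0, 0.4],
])

```text
clock: 1.4
position: [0.5825, 0.232, 0.1927]
ee_rot: [-0.0, 0.816, 0.579, 0.001]
contact_force: [0.7, 0.6, -0.5]
width: 0.0598
```

Emit:
drive_tool([
  [-10, 30, 1, 0, 0.2],
  [-20, 57, 1, 0, 0.2],
  [-21, 62, 1, 0, 0.2],
  [-21, 62, 1, 0, 0.2],
])

```text
clock: 1.8
position: [0.6345, 0.1911, 0.1912]
ee_rot: [-0.0, 0.816, 0.578, 0.0]
contact_force: [-0.1, -0.3, 0.6]
width: 0.0515
```

```bash
python3 - <<'E'
from h import *
st();im=manip.get_image("wrist");cv2.imwrite("pics/w1.png",im)
print(shift([.639,.189,.19]),proj("wrist",[.639,.189,.115]))
E
```

```text
t 1.8 pos [0.6345 0.1911 0.1912] q [-0.     0.816  0.578  0.   ] F [-0.1 -0.3  0.6] w 0.0515 j [ 0.19  0.43  1.37  0.    1.34 -1.05]
[-1.   6.1  1.4] [316.57720178 259.48200933]
```

View pics/w1.png

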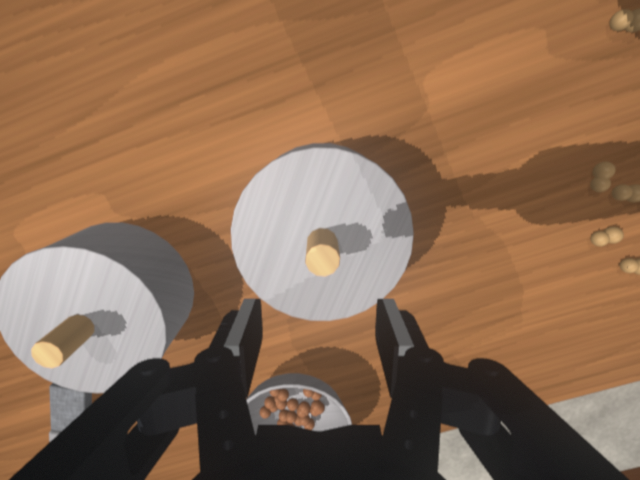

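The wrist view shows lid A's knob top at about (323,261) with the disc around it; the expected position was (316,259), so I'm close. I'll refine from here.

```bash
python3 - <<'E'
from h import *
p=atz("wrist",(323,261),.115);print(p,atz("wrist",(322,234),.075+0.002), atz("wrist",(47,354),.115))
print(shift([p[0],p[1],.085]),shift([p[0],p[1],.14]))
E
```

```text
[0.64145776 0.19270442 0.115     ] [0.63483843 0.19467708 0.077     ] [ 0.64405102 -0.02386124  0.115     ]
[  3.2   7.3 106.4] [ 3.3  7.2 51.4]
```

Emit:
drive_tool([
  [2, 6, 30, 0, 0.2],
  [2, 6, 60, 0, 0.2],
  [2, 6, 85, 0, 0.2],
  [2, 6, 104, 0, 0.2],
  [2, 6, 106, 0, 0.2],
])

```text
clock: 2.35
position: [0.6364, 0.1931, 0.0828]
ee_rot: [-0.002, 0.815, 0.579, -0.003]
contact_force: [-0.7, -0.4, 0.8]
width: 0.0509
```

Emit:
drive_tool([
  [0, 0, 0, 0, -1],
  [0, 0, 0, 0, -1],
  [0, 0, 0, 0, -1],
  [0, 0, 0, 0, -1],
  [0, 0, 0, 0, -1],
], squeeze=40)

```text
clock: 2.85
position: [0.6368, 0.1935, 0.084]
ee_rot: [-0.002, 0.815, 0.579, -0.002]
contact_force: [-0.7, 2.2, 2.5]
width: 0.023
```

```bash
python3 - <<'E'
from h import *
st();print(cv2.imwrite("pics/w2.png",manip.get_image("wrist")))
E
```

```text
t 2.85 pos [0.6368 0.1935 0.084 ] q [-0.002  0.815  0.579 -0.002] F [-0.7  2.2  2.5] w 0.023 j [ 0.19  0.51  1.5   0.    1.13 -1.05]
True
```

View pics/w2.png

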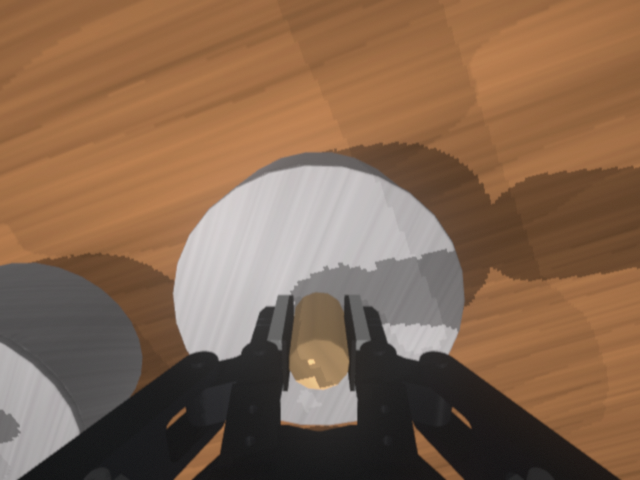

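The knob sits between the pads at (319,340), opening 23 mm. Lifting straight up.

Emit:
drive_tool([
  [0, 0, -5, 0, -1],
  [0, 0, -15, 0, -1],
  [0, 0, -30, 0, -1],
  [0, 0, -50, 0, -1],
  [0, 0, -70, 0, -1],
], squeeze=60)

```text
clock: 3.4
position: [0.6371, 0.193, 0.1548]
ee_rot: [-0.002, 0.815, 0.579, -0.002]
contact_force: [-0.1, -0.4, -1.8]
width: 0.0226
```

Emit:
drive_tool([
  [0, 0, -5, 0, -1],
  [0, 0, -5, 0, -1],
])

```text
clock: 3.6
position: [0.6378, 0.1929, 0.161]
ee_rot: [-0.002, 0.815, 0.579, -0.001]
contact_force: [0.0, -0.0, -1.7]
width: 0.0221
```

```bash
python3 - <<'E'
from h import *
st();[cv2.imwrite(f"pics/{n}3.png",manip.get_image(n)) for n in("scene","top")]
print(shift([.43,.19,.16]))
a=cv2.imread("pics/scene3.png")[150:450,200:600];b=cv2.imread("pics/top3.png")[100:400,40:440]
cv2.imwrite("pics/c3.png",np.hstack([a,b]))
E
```

```text
t 3.6 pos [0.6378 0.1929 0.161 ] q [-0.002  0.815  0.579 -0.001] F [ 0.  -0.  -1.7] w 0.0221 j [ 0.19  0.46  1.4   0.    1.29 -1.05]
[ -70.7 -194.1    0.5]
```

View pics/c3.png

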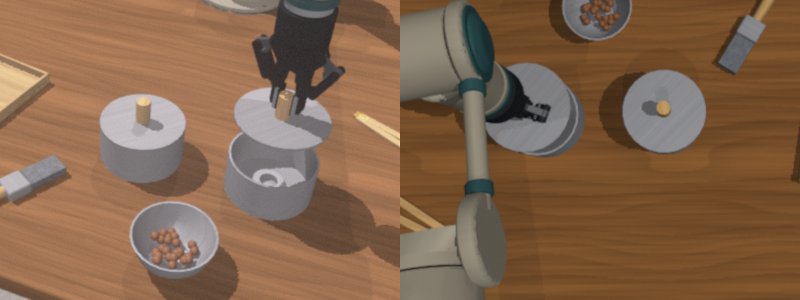

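The scene view shows the lid lifted clear and a flat ring in tin A (at about (268,178) in the crop), so the roller must be in tin B. Lid A goes on the open table at about (0.43, 0.16).

```bash
python3 - <<'E'
from h import *
print(shift([.43,.16,.16]));print("sticks",atz("top",(119,356),0),atz("top",(28,293),0))
E
```

```text
[ -99.  -184.2    0.4]
sticks [0.39441701 0.31052749 0.        ] [0.50831707 0.47848752 0.        ]
```

Emit:
drive_tool([
  [-10, -20, 0, 0, -1],
  [-26, -49, 0, 0, -1],
  [-43, -80, 0, 0, -1],
  [-60, -110, 0, 0, -1],
  [-76, -142, 0, 0, -1],
])

```text
clock: 4.2
position: [0.4753, 0.1673, 0.1587]
ee_rot: [-0.003, 0.815, 0.579, -0.004]
contact_force: [1.2, -1.3, -1.2]
width: 0.0225
```

Emit:
drive_tool([
  [-15, -28, 0, 0, -1],
  [-27, -50, 10, 0, -1],
  [-28, -52, 35, 0, -1],
  [-28, -52, 60, 0, -1],
  [-28, -52, 85, 0, -1],
])

```text
clock: 4.7
position: [0.4151, 0.1578, 0.073]
ee_rot: [-0.003, 0.815, 0.579, -0.004]
contact_force: [-0.1, -0.2, -1.3]
width: 0.0223
```

```bash
python3 - <<'E'
from h import *
st();cv2.imwrite("pics/s4.png",manip.get_image("scene"))
E
```

```text
t 4.7 pos [0.4151 0.1578 0.073 ] q [-0.003  0.815  0.579 -0.004] F [-0.1 -0.2 -1.3] w 0.0223 j [ 0.2   0.24  2.    0.    0.91 -1.03]
```

View pics/s4.png

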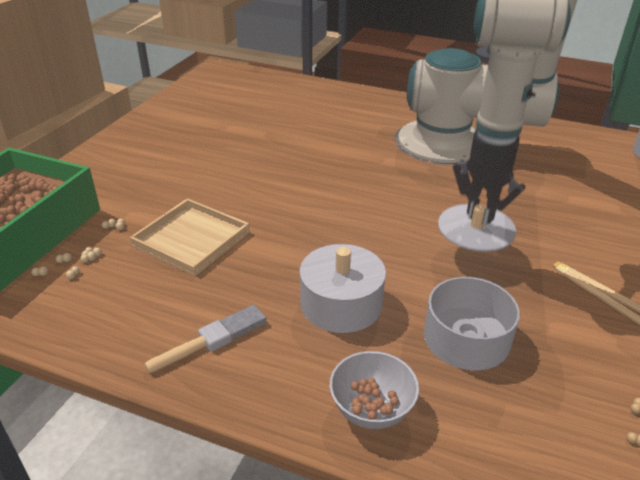

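The lid hangs level at (477,226) over clear table. Lowering it.

Emit:
drive_tool([
  [0, 0, 20, 0, -1],
  [0, 0, 36, 0, -1],
  [0, 0, 44, 0, -1],
  [0, 0, 48, 0, -1],
  [0, 0, 50, 0, -1],
])

```text
clock: 5.25
position: [0.4105, 0.1568, 0.0201]
ee_rot: [-0.005, 0.815, 0.579, -0.009]
contact_force: [-6.9, -3.0, 18.1]
width: 0.0226
```

Emit:
drive_tool([
  [0, 0, 1, 0, -1],
  [0, 0, 2, 0, -1],
  [0, 0, 3, 0, -1],
])

```text
clock: 5.55
position: [0.4106, 0.1568, 0.02]
ee_rot: [-0.005, 0.815, 0.579, -0.009]
contact_force: [-8.9, -2.5, 33.9]
width: 0.0226
```

Emit:
drive_tool([
  [0, 0, -1, 0, -1],
  [0, 0, -1, 0, 0.2],
  [0, 0, -1, 0, 0.2],
  [0, 0, -1, 0, 0.2],
])

```text
clock: 5.95
position: [0.4108, 0.1568, 0.021]
ee_rot: [-0.005, 0.815, 0.579, -0.008]
contact_force: [0.6, -0.1, 0.6]
width: 0.0512
```

Emit:
drive_tool([
  [0, 0, -15, 0, 0.2],
  [0, 0, -45, 0, 0.2],
  [0, 0, -85, 0, 0.2],
  [0, 0, -125, 0, 0.2],
  [0, 0, -155, 0, 0.2],
])

```text
clock: 6.45
position: [0.4144, 0.1573, 0.1781]
ee_rot: [-0.004, 0.815, 0.579, -0.007]
contact_force: [0.7, 0.6, -0.2]
width: 0.0509
```

```bash
python3 - <<'E'
from h import *
st();cv2.imwrite("pics/s5.png",manip.get_image("scene"))
print(shift([.642,-.025,.19]))
E
```

```text
t 6.45 pos [0.4144 0.1573 0.1781] q [-0.004  0.815  0.579 -0.007] F [ 0.7  0.6 -0.2] w 0.0509 j [ 0.2   0.13  1.84  0.    1.19 -1.03]
[-98.7 272.4  -9.7]
```

View pics/s5.png

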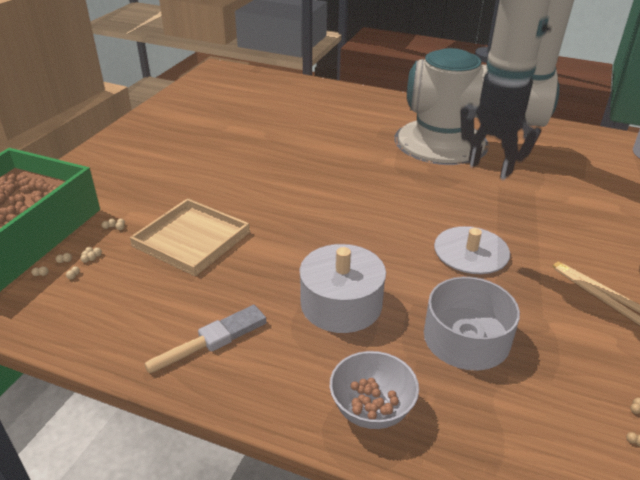

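Lid A lies flat at (472,250), released. On to tin B.

Emit:
drive_tool([
  [-15, 41, -2, 0, 0.2],
  [-31, 86, -4, 0, 0.2],
  [-48, 132, -6, 0, 0.2],
  [-65, 178, -8, 0, 0.2],
  [-81, 222, -9, 0, 0.2],
])

```text
clock: 7.0
position: [0.6017, 0.0068, 0.1891]
ee_rot: [-0.003, 0.815, 0.579, -0.004]
contact_force: [0.5, 1.1, 0.2]
width: 0.0512
```

Emit:
drive_tool([
  [-9, 25, 0, 0, 0.2],
  [-17, 50, 0, 0, 0.2],
  [-17, 50, 0, 0, 0.2],
  [-17, 50, 0, 0, 0.2],
])

```text
clock: 7.4
position: [0.6429, -0.0259, 0.1873]
ee_rot: [-0.004, 0.816, 0.578, -0.004]
contact_force: [-0.6, -0.4, 0.2]
width: 0.0512
```

```bash
python3 - <<'E'
from h import *
st();im=manip.get_image("wrist");cv2.imwrite("pics/w6.png",im)
print(shift([.643,-.025,.085]),proj("wrist",[.643,-.025,.115]))
E
```

```text
t 7.4 pos [ 0.6429 -0.0259  0.1873] q [-0.004  0.816  0.578 -0.004] F [-0.6 -0.4  0.2] w 0.0512 j [-0.15  0.41  1.41 -0.    1.33 -1.38]
[  0.9   1.6 102.7] [319.35640932 254.5499651 ]
```

View pics/w6.png

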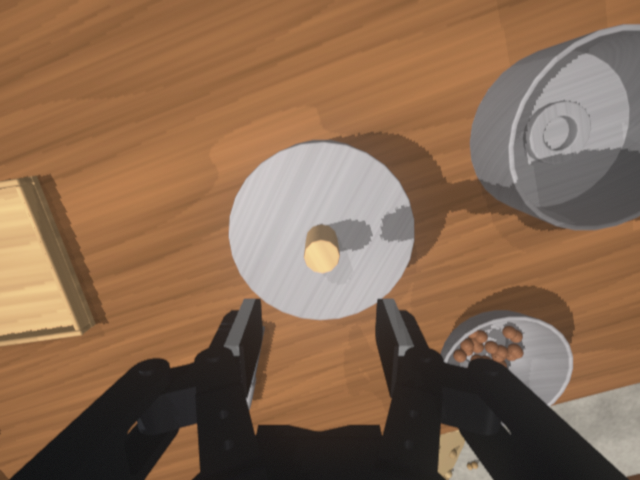

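The knob top is at about (322,258), against a prediction of (319,254.5), so it agrees within 2 mm. Descending.

Emit:
drive_tool([
  [2, 2, 30, 0, 0.2],
  [2, 2, 60, 0, 0.2],
  [2, 2, 82, 0, 0.2],
  [2, 2, 98, 0, 0.2],
  [2, 2, 101, 0, 0.2],
])

```text
clock: 7.95
position: [0.6411, -0.0227, 0.0847]
ee_rot: [-0.006, 0.815, 0.579, -0.006]
contact_force: [0.1, 0.0, -1.0]
width: 0.0513
```

Emit:
drive_tool([
  [0, 0, 0, 0, -1],
  [0, 0, 0, 0, -1],
  [0, 0, 0, 0, -1],
  [0, 0, 0, 0, -1],
  [0, 0, 0, 0, -1],
], squeeze=60)

```text
clock: 8.45
position: [0.6415, -0.0226, 0.0857]
ee_rot: [-0.005, 0.815, 0.579, -0.006]
contact_force: [-1.6, 1.2, 2.1]
width: 0.0224
```

Emit:
drive_tool([
  [0, 0, -5, 0, -1],
  [0, 0, -15, 0, -1],
  [0, 0, -30, 0, -1],
  [0, 0, -50, 0, -1],
  [0, 0, -75, 0, -1],
])

```text
clock: 8.95
position: [0.6421, -0.0228, 0.1611]
ee_rot: [-0.006, 0.815, 0.579, -0.006]
contact_force: [-0.1, -0.2, -1.5]
width: 0.0224
```

```bash
python3 - <<'E'
from h import *
st();cv2.imwrite("pics/s7.png",manip.get_image("scene"))
print(shift([.43,-.04,.16]))
E
```

```text
t 8.95 pos [ 0.6421 -0.0228  0.1611] q [-0.006  0.815  0.579 -0.006] F [-0.1 -0.2 -1.5] w 0.0224 j [-0.14  0.43  1.45 -0.    1.28 -1.38]
[ -86.6 -197.6    8. ]
```

View pics/s7.png

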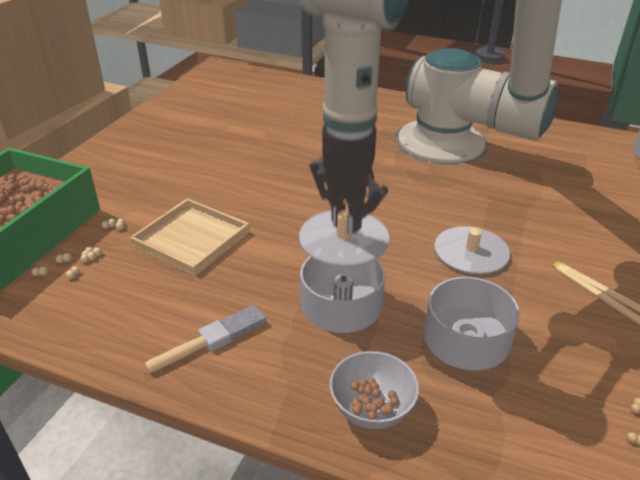

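The roller stands in tin B at (343,288). Lid B goes on the table at about (0.43,-0.04).

Emit:
drive_tool([
  [-9, -20, 1, 0, -1],
  [-22, -50, 2, 0, -1],
  [-38, -85, 3, 0, -1],
  [-54, -120, 4, 0, -1],
  [-70, -157, 6, 0, -1],
])

```text
clock: 9.5
position: [0.4727, -0.0379, 0.1617]
ee_rot: [-0.002, 0.815, 0.579, -0.003]
contact_force: [-0.3, 0.5, -1.1]
width: 0.0224
```

Emit:
drive_tool([
  [-10, -22, 1, 0, -1],
  [-16, -36, 12, 0, -1],
  [-16, -36, 35, 0, -1],
  [-16, -36, 60, 0, -1],
  [-16, -36, 85, 0, -1],
])

```text
clock: 10.0
position: [0.4332, -0.0414, 0.0767]
ee_rot: [-0.001, 0.815, 0.579, -0.002]
contact_force: [0.6, -0.4, -1.2]
width: 0.0226
```

```bash
python3 - <<'E'
from h import *
s=st();print(shift([s["position"][0],s["position"][1],.022]))
E
```

```text
t 10.0 pos [ 0.4332 -0.0414  0.0767] q [-0.001  0.815  0.579 -0.002] F [ 0.6 -0.4 -1.2] w 0.0226 j [-0.25  0.22  2.02 -0.    0.9  -1.49]
[ 0.1  0.2 54.7]
```

Emit:
drive_tool([
  [0, 0, 20, 0, -1],
  [0, 0, 36, 0, -1],
  [0, 0, 45, 0, -1],
  [0, 0, 49, 0, -1],
  [0, 0, 51, 0, -1],
])

```text
clock: 10.5
position: [0.4333, -0.0415, 0.0258]
ee_rot: [-0.001, 0.815, 0.579, -0.002]
contact_force: [-0.6, 0.1, -1.1]
width: 0.0229
```

Emit:
drive_tool([
  [0, 0, 1, 0, -1],
  [0, 0, 1, 0, -1],
])

```text
clock: 10.7
position: [0.4339, -0.0417, 0.0253]
ee_rot: [-0.0, 0.815, 0.579, -0.001]
contact_force: [-0.7, -0.3, -0.9]
width: 0.0223
```

Emit:
drive_tool([
  [0, 0, 1, 0, -1],
  [0, 0, 2, 0, -1],
  [0, 0, 3, 0, -1],
  [0, 0, 4, 0, -1],
])

```text
clock: 11.1
position: [0.4345, -0.0419, 0.0216]
ee_rot: [0.0, 0.815, 0.579, -0.001]
contact_force: [1.2, 0.3, 4.8]
width: 0.0224
```

Contact felt (+4.8 N). Releasing and rising.

Emit:
drive_tool([
  [0, 0, 0, 0, 0.2],
  [0, 0, 0, 0, 0.2],
  [0, 0, 0, 0, 0.2],
])

```text
clock: 11.4
position: [0.4345, -0.0418, 0.0217]
ee_rot: [0.0, 0.815, 0.579, -0.001]
contact_force: [-0.4, 0.0, -0.6]
width: 0.051
```

Emit:
drive_tool([
  [0, 0, -15, 0, 0.2],
  [0, 0, -45, 0, 0.2],
  [0, 0, -85, 0, 0.2],
  [0, 0, -130, 0, 0.2],
  [0, 0, -170, 0, 0.2],
])

```text
clock: 11.9
position: [0.4345, -0.0416, 0.1937]
ee_rot: [0.001, 0.815, 0.579, -0.001]
contact_force: [1.1, -0.8, 0.8]
width: 0.0514
```

```bash
python3 - <<'E'
from h import *
st();ims=[]
for n in ("scene","top"):
    im=manip.get_image(n);cv2.imwrite(f"pics/{n}8.png",im);ims.append(im)
    for m in manip.masks_of(n,"roller_mid")[:2]:
        ys,xs=np.nonzero(m["pixels"]);print(n,round(m["conf"],2),np.round(m["location"]),xs.min(),xs.max(),ys.min(),ys.max(),len(xs),np.round(atz(n,m["location"],.045),3))
cv2.imwrite("pics/c8.png",np.hstack([ims[0][150:450,200:600],ims[1][100:400,40:440]]))
print(shift([.62,-.025,.20]))
E
```

```text
t 11.9 pos [ 0.4345 -0.0416  0.1937] q [ 0.001  0.815  0.579 -0.001] F [ 1.1 -0.8  0.8] w 0.0514 j [-0.25  0.09  1.84 -0.    1.21 -1.49]
scene 0.6 [343. 290.] 332 353 274 300 486 [ 0.658 -0.017  0.045]
top 0.8 [301. 214.] 295 312 203 224 306 [ 0.642 -0.02   0.045]
[ 76.6 169.3  -7.5]
```

View pics/c8.png

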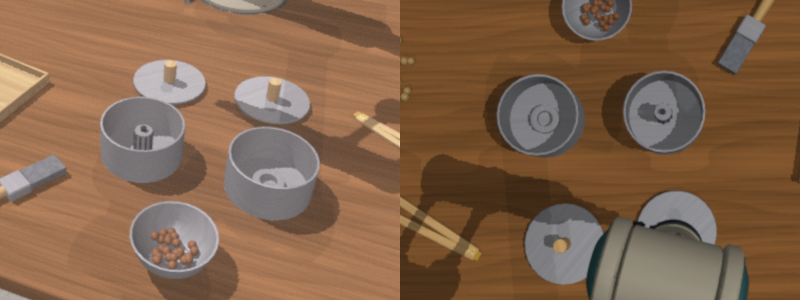

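Both lids are flat on the table, and the roller shows in tin B (crop (663,113), so full top view (303,213)). Moving over it for a wrist view.

Emit:
drive_tool([
  [15, 34, -1, 0, 0.2],
  [33, 72, -3, 0, 0.2],
  [51, 112, -4, 0, 0.2],
  [68, 150, -6, 0, 0.2],
  [77, 169, -7, 0, 0.2],
])

```text
clock: 12.6
position: [0.622, -0.0242, 0.1964]
ee_rot: [0.0, 0.815, 0.579, -0.001]
contact_force: [-1.4, -0.2, 0.3]
width: 0.0512
```

Emit:
drive_tool([
  [2, 5, 0, 0, 0.1],
  [2, 5, 0, 0, 0.1],
  [2, 5, 0, 0, 0.1],
])

```text
clock: 12.9
position: [0.6254, -0.0239, 0.1949]
ee_rot: [-0.001, 0.815, 0.579, -0.003]
contact_force: [0.0, -0.7, -0.9]
width: 0.0469
```

```bash
python3 - <<'E'
from h import *
st();im=manip.get_image("wrist");cv2.imwrite("pics/w9.png",im);c=cal("wrist")
for m in manip.masks_of("wrist","roller_mid")[:2]:
    ys,xs=np.nonzero(m["pixels"]);print(round(m["conf"],2),np.round(m["location"]),xs.min(),xs.max(),ys.min(),ys.max(),len(xs),np.round(atz("wrist",m["location"],.045,c),3))
E
```

```text
t 12.9 pos [ 0.6254 -0.0239  0.1949] q [-0.001  0.815  0.579 -0.003] F [ 0.  -0.7 -0.9] w 0.0469 j [-0.15  0.38  1.45 -0.    1.33 -1.38]
0.82 [328. 242.] 310 346 217 262 1331 [ 0.646 -0.022  0.045]
```

View pics/w9.png

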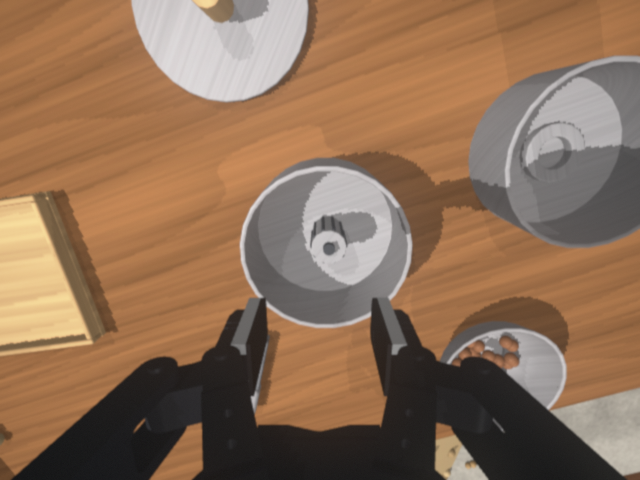

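The wrist view shows the roller's top face at about (328,246) and its stub at (330,249), near the middle of the rim at (326,247).

```bash
python3 - <<'E'
from h import *
print(atz("wrist",(328,246),.055),atz("wrist",(330,249),.061),"rim",atz("wrist",(326,247),.07),"top",atz("top",(303,212.5),.058))
p=atz("wrist",(329,247.5),.058);print(shift([p[0],p[1],.018]),shift([p[0],p[1],.10]))
E
```

```text
[ 0.64663381 -0.02281082  0.055     ] [ 0.64765832 -0.0215266   0.061     ] rim [ 0.64176823 -0.02323835  0.07      ] top [ 0.64204714 -0.02297287  0.058     ]
[  9.2  20.1 178.1] [ 9.  19.9 96.1]
```

Emit:
drive_tool([
  [8, 18, 20, 0, 0.1],
  [9, 19, 50, 0, 0.1],
  [9, 19, 80, 0, 0.1],
  [9, 19, 100, 0, 0.1],
  [9, 19, 105, 0, 0.1],
])

```text
clock: 13.5
position: [0.6434, -0.0218, 0.0889]
ee_rot: [-0.002, 0.815, 0.579, -0.004]
contact_force: [-0.1, 0.8, -0.6]
width: 0.0474
```

```bash
python3 - <<'E'
from h import *
st();print(shift([.6455,-.0222,.02]));cv2.imwrite("pics/w10.png",manip.get_image("wrist"))
E
```

```text
t 13.5 pos [ 0.6434 -0.0218  0.0889] q [-0.002  0.815  0.579 -0.004] F [-0.1  0.8 -0.6] w 0.0474 j [-0.14  0.48  1.55 -0.    1.12 -1.38]
[ 0.5  2.7 68.9]
```

View pics/w10.png

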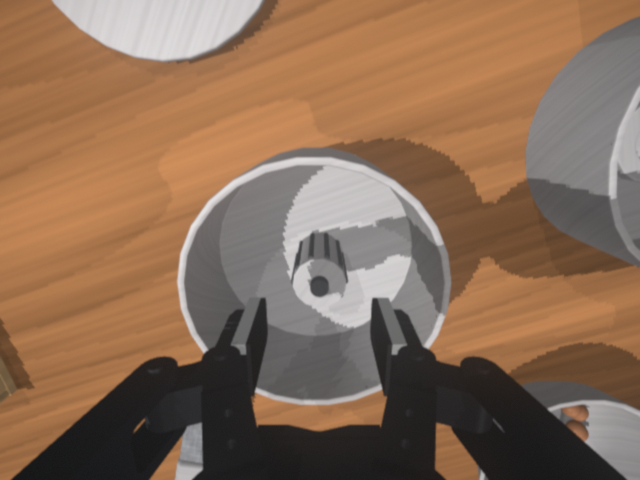

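The roller top at (320,284) is centred between the fingers.

```bash
python3 - <<'E'
from h import *
for p,z in (((320,281),.055),((319,286),.061)):
    q=atz("wrist",p,z);print(q,shift([q[0],q[1],.02]))
E
```

```text
[ 0.64642414 -0.02160461  0.055     ] [ 1.2  2.5 69.5]
[ 0.64639535 -0.02216698  0.061     ] [ 0.6  2.6 69.5]
```

Emit:
drive_tool([
  [1, 3, 20, 0, 0.1],
  [1, 3, 40, 0, 0.1],
  [1, 3, 55, 0, 0.1],
  [1, 3, 64, 0, 0.1],
  [1, 3, 68, 0, 0.1],
])

```text
clock: 14.05
position: [0.6471, -0.0221, 0.022]
ee_rot: [-0.001, 0.815, 0.579, -0.003]
contact_force: [-0.1, -0.6, 0.7]
width: 0.0468
```

Emit:
drive_tool([
  [0, 0, 0, 0, -1],
  [0, 0, 0, 0, -1],
  [0, 0, 0, 0, -1],
  [0, 0, 0, 0, -1],
], squeeze=60)

```text
clock: 14.45
position: [0.6478, -0.0222, 0.0231]
ee_rot: [-0.001, 0.815, 0.579, -0.002]
contact_force: [0.4, 0.8, 2.9]
width: 0.0286
```

```bash
python3 - <<'E'
from h import *
st();cv2.imwrite("pics/w11.png",manip.get_image("wrist"))
E
```

```text
t 14.45 pos [ 0.6478 -0.0222  0.0231] q [-0.001  0.815  0.579 -0.002] F [0.4 0.8 2.9] w 0.0286 j [-0.14  0.55  1.61 -0.    0.98 -1.37]
```

View pics/w11.png

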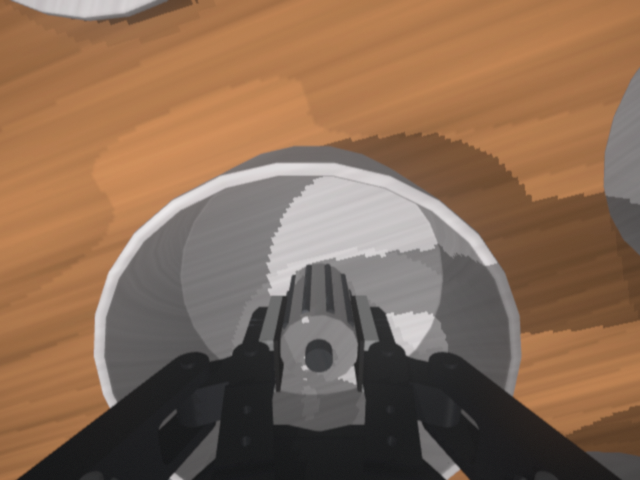

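The roller is gripped (28.6 mm opening, pads in the ribs) at TCP z 0.023. Lifting straight up.

Emit:
drive_tool([
  [0, 0, -5, 0, -1],
  [0, 0, -20, 0, -1],
  [0, 0, -45, 0, -1],
  [0, 0, -75, 0, -1],
  [0, 0, -105, 0, -1],
], squeeze=70)

```text
clock: 15.0
position: [0.6476, -0.022, 0.1286]
ee_rot: [-0.001, 0.815, 0.579, -0.003]
contact_force: [1.2, 0.3, -1.3]
width: 0.0285
```

Emit:
drive_tool([
  [0, 0, -20, 0, -1],
  [0, 0, -20, 0, -1],
])

```text
clock: 15.2
position: [0.6497, -0.0221, 0.152]
ee_rot: [0.001, 0.815, 0.579, -0.0]
contact_force: [0.5, -0.2, -1.1]
width: 0.0284
```

```bash
python3 - <<'E'
from h import *
st();cv2.imwrite("pics/s12.png",manip.get_image("scene"))
print(shift([.583,-.355,.15]))
E
```

```text
t 15.2 pos [ 0.6497 -0.0221  0.152 ] q [ 0.001  0.815  0.579 -0.   ] F [ 0.5 -0.2 -1.1] w 0.0284 j [-0.14  0.44  1.46 -0.    1.25 -1.37]
[-3.36e+02  4.80e+01  3.00e-01]
```

View pics/s12.png

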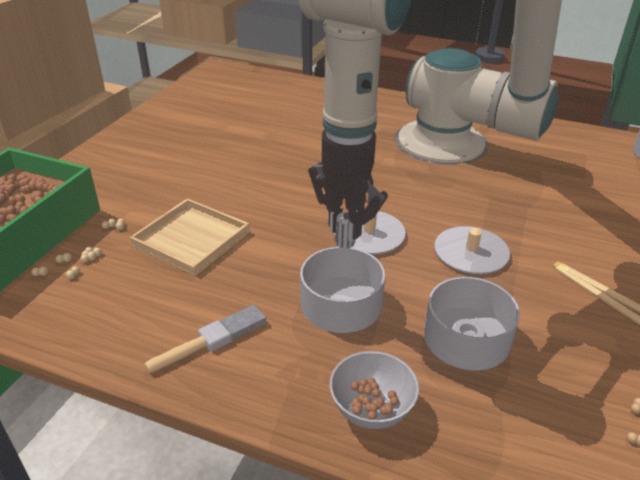

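The roller is held in the gripper at (345,232) and tin B is empty. Carrying it to the tray.

Emit:
drive_tool([
  [-20, 3, 0, 0, -1],
  [-50, 7, 0, 0, -1],
  [-90, 13, 0, 0, -1],
  [-130, 19, 0, 0, -1],
  [-170, 24, 0, 0, -1],
])

```text
clock: 15.75
position: [0.6134, -0.1911, 0.1475]
ee_rot: [-0.002, 0.815, 0.579, -0.003]
contact_force: [0.1, -0.1, -1.6]
width: 0.0284
```

Emit:
drive_tool([
  [-40, 6, 0, 0, -1],
  [-80, 12, 0, 0, -1],
  [-115, 17, 0, 0, -1],
  [-140, 21, 0, 0, -1],
  [-150, 22, 0, 0, -1],
])

```text
clock: 16.25
position: [0.5832, -0.3421, 0.1449]
ee_rot: [-0.004, 0.816, 0.578, -0.004]
contact_force: [-0.2, 0.8, -1.2]
width: 0.0284
```

```bash
python3 - <<'E'
from h import *
st();cv2.imwrite("pics/s13.png",manip.get_image("scene"))
print(shift([.583,-.355,.025]))
E
```

```text
t 16.25 pos [ 0.5832 -0.3421  0.1449] q [-0.004  0.816  0.578 -0.004] F [-0.2  0.8 -1.2] w 0.0284 j [-0.63  0.48  1.39 -0.    1.27 -1.86]
[-11.6   5.2 120.2]
```

View pics/s13.png

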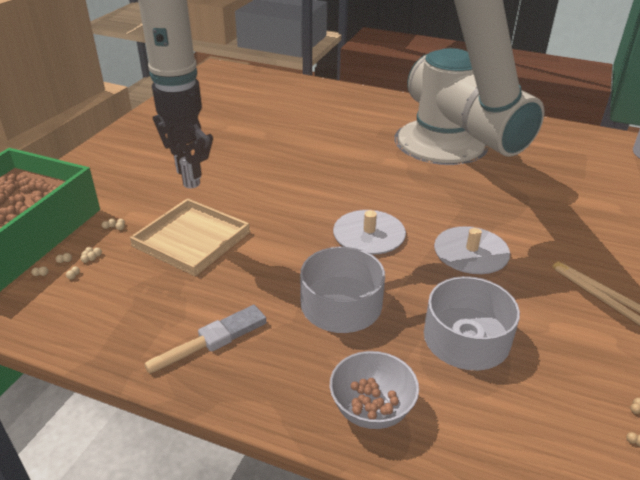

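The roller hangs over the tray. Lowering it towards the tray's centre, slowly at the end; the table-level target is TCP z of about 0.024.

Emit:
drive_tool([
  [-6, 3, 20, 0, -1],
  [-11, 5, 50, 0, -1],
  [-11, 5, 78, 0, -1],
  [-11, 5, 98, 0, -1],
  [-11, 5, 108, 0, -1],
])

```text
clock: 16.8
position: [0.5817, -0.3513, 0.0339]
ee_rot: [-0.007, 0.816, 0.579, -0.005]
contact_force: [-0.0, 0.4, -1.2]
width: 0.0282
```

```bash
python3 - <<'E'
from h import *
st();cv2.imwrite("pics/w14.png",manip.get_image("wrist"))
print(shift([.583,-.355,.025]))
E
```

```text
t 16.8 pos [ 0.5817 -0.3513  0.0339] q [-0.007  0.816  0.579 -0.005] F [-0.   0.4 -1.2] w 0.0282 j [-0.64  0.59  1.51 -0.01  1.06 -1.87]
[-2.9  2.7  8.3]
```

View pics/w14.png

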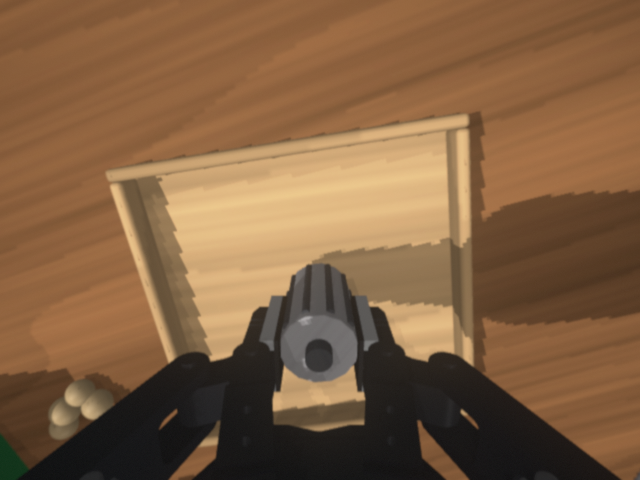

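The roller is inside the tray, well clear of the walls. Last 10 mm in small steps, watching the force.

Emit:
drive_tool([
  [0, 0, 3, 0, -1],
  [0, 0, 5, 0, -1],
  [0, 0, 6, 0, -1],
  [0, 0, 7, 0, -1],
])

```text
clock: 17.25
position: [0.582, -0.3517, 0.0273]
ee_rot: [-0.006, 0.816, 0.579, -0.004]
contact_force: [0.6, -0.5, -1.4]
width: 0.0285
```

Emit:
drive_tool([
  [0, 0, 1, 0, -1],
  [0, 0, 2, 0, -1],
  [0, 0, 2, 0, -1],
])

```text
clock: 17.55
position: [0.582, -0.3518, 0.0254]
ee_rot: [-0.006, 0.816, 0.579, -0.004]
contact_force: [-0.2, 0.1, -2.1]
width: 0.028
```

Emit:
drive_tool([
  [0, 0, 1, 0, -1],
  [0, 0, 2, 0, -1],
  [0, 0, 2.5, 0, -1],
])

```text
clock: 17.85
position: [0.582, -0.3519, 0.0242]
ee_rot: [-0.006, 0.816, 0.579, -0.004]
contact_force: [-1.9, 0.9, 7.4]
width: 0.0285
```

Contact (+7 N). Releasing gently.

Emit:
drive_tool([
  [0, 0, 0, 0, -0.2],
  [0, 0, 0, 0, -0.1],
  [0, 0, 0, 0, 0],
  [0, 0, 0, 0, 0.1],
  [0, 0, 0, 0, 0.1],
], squeeze=30)

```text
clock: 18.35
position: [0.582, -0.3519, 0.0241]
ee_rot: [-0.006, 0.816, 0.579, -0.004]
contact_force: [-0.8, -1.2, -0.3]
width: 0.0471
```

Emit:
drive_tool([
  [0, 0, -5, 0, 0.1],
  [0, 0, -20, 0, 0.1],
  [0, 0, -50, 0, 0.1],
  [0, 0, -90, 0, 0.1],
  [0, 0, -130, 0, 0.1],
])

```text
clock: 18.85
position: [0.5837, -0.3524, 0.1564]
ee_rot: [-0.006, 0.816, 0.579, -0.004]
contact_force: [0.3, 0.1, 0.4]
width: 0.0468
```

Emit:
drive_tool([
  [0, 0, 0, 0, 0.1],
  [0, 0, 0, 0, 0.1],
  [0, 0, 0, 0, 0.1],
])

```text
clock: 19.15
position: [0.5831, -0.3519, 0.1559]
ee_rot: [-0.006, 0.816, 0.579, -0.005]
contact_force: [-0.9, 0.5, -0.8]
width: 0.0471
```

```bash
python3 - <<'E'
from h import *
st();a=manip.get_image("scene");b=manip.get_image("wrist")
cv2.imwrite("pics/c15.png",np.hstack([a[150:450,100:500],b[90:390,100:500]]))
K=cal("wrist")
for m in manip.masks_of("wrist","roller_mid")[:1]: print(m["conf"],m["location"],atz("wrist",m["location"],.04,K))
E
```

```text
t 19.15 pos [ 0.5831 -0.3519  0.1559] q [-0.006  0.816  0.579 -0.005] F [-0.9  0.5 -0.8] w 0.0471 j [-0.64  0.49  1.36 -0.    1.31 -1.88]
0.78 [316.5, 235.2] [ 0.58190548 -0.35277147  0.04      ]
```

View pics/c15.png

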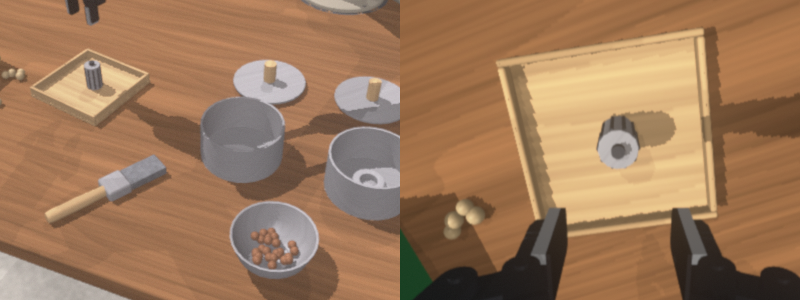

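The roller stands upright near the centre of the tray (crop (93,75) in the scene view, (618,142) in the wrist view). Both lids lie flat, and the gripper is clear. Handing in.

```bash
python3 - <<'E'
from h import *
print(manip.sign_off())
E
```

```text
the job is handed in; nothing more can be done
None
```

The roller is standing upright in the tray, and the job was handed in at about 19 s of the 66 s allowed.

- **Checking the tins:** I lifted lid A first and the left tin (A) held only the ring, so I laid that lid flat on the table. Lifting lid B showed the roller in the middle tin, and I laid that lid flat too.
- **Moving the roller:** I lifted it straight out of the tin and set it down in the tray, then released it after feeling about 7 N of contact.
- **Last checks:** The scene and wrist pictures show the roller upright near the tray's centre, at about (0.582, -0.353). Both lids lie flat on the table, and the gripper is about 10 cm above the roller, touching nothing.
- **Forces:** Setting down lid A I pressed a little hard. The wrist read about 34 N upward with the lid held in the fingers, well under the 120 N wrist limit, but nearer than I'd like to the 40 N pressing limit. The other two set-downs stayed under 8 N.
- **Small disagreement:** The held roller read only about 1.1 to 2.1 N at the wrist, against the 2.5 N its stated weight implies. The pictures showed it was held properly.

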